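# Turn a cover plate over on its inspection rest

### The job

Two motor cover plates lean on two-sided inspection rests. One shows its green painted face; turn that one over by laying it on the opposite slope of the same rest, standing on the ledge and centred there, so that its bare machined face looks up and out. Let go of it, and leave the other cover, which already shows its bare face, where it is.

Things in the scene. Friction and masses are not known exactly. Their poses are not given: they have to be found in the camera images.
- cover_a: the cover to turn over: rigid aluminium plate 90 wide x 110 long x 9 mm, 0.15-0.31 kg; one face painted green, the other bare with a turned ring. Origin at its centre; x along its width (along the ridge), y along its length (at first down the slope), z out of the green face. It starts on the rest's +y slope, green face out; its upper 40 mm stand free above the ridge, to be pinched across the thickness.
- rest_a: rest under cover_a: grey tent-shaped steel stand fixed to the bench, dark base 96 x 150 x 8 mm. Origin: centre of its underside; x along the level ridge (69 mm high), y across it, z up. Slopes 80 mm wide, 70 mm long look to +y and -y, 52 degrees from level. Up-slope is (0, -0.616, 0.788) on the +y side, (0, 0.616, 0.788) on -y. At each foot a ledge, square to the slope, juts out 24 mm.
- goal_slope (a point): where the centre of cover_a must come to lie: the plate's middle when seated and centred on the empty -y slope of rest_a, 55 mm up that slope from the ledge that carries the plate's bottom edge, and 4.5 mm out from the slope's surface; (0, -0.0157, 0.0601) m in the rest's frame. Axes as rest_a's.
- cover_b: the other cover, same size and make, on a second rest of the same kind, bare face already out: leave it alone. Origin at its centre, z out of its green face, which lies against the slope.

How it is judged:
By the outcome, as a careful person would: the job done as asked, in the order asked, and still so for the second after the job is handed in, with the robot touching nothing.
It also fails if it takes over 38 s, if anything falls off the work surface, if the arm or the gripper's body presses on something with over 40 N, if the wrist force passes 120 N, or if a joint passes its speed limit or range.

### The arm

A 7-joint arm with a two-finger parallel gripper is mounted at the origin on a cart in front of the work surface, level with it; the furniture and walls round the work are solid. World frame = base frame: x ahead of the robot, y to its left, z up, the work surface at z = 0. Lengths are in m, angles in rad, forces in N, time in s.
With the tool pointing down it reaches from about 0.425 to 0.95 m from the base axis. Payload 4.7 kg.
Tool frame: the origin (TCP) lies on the centre line of the jaws, within the pads' length; the fingertips stand robot.nose_length ahead of it and the grasp point (between the pads) lies 8 mm behind it (robot.nose_length is the distance from the TCP to the fingertips, in m); z points along the fingers, y is the line along which they close (so a half turn about z gives the same grasp; the last joint's range is limited). The gripper opens to 85 mm and grips with 20 to 120 N. Pads are 22 mm wide; open, the fingers measure 114 mm over their backs; the gripper's body (76 mm by 85 mm) begins 54 mm behind the grasp point. The pads swing forward as they close: fully open they stand 13 mm farther back than shut.
Start: joints at [1.206, 0.469, -0.049, 1.532, 0.024, 1.141, -0.082], TCP at [0.222, -0.637, 0.242] pointing down, gripper open.
Joint ranges: [-2.59, 2.59], [-0.33, 1.99], [-1.39, 1.29], [0.1, 2.45], [-1.04, 4.18], [0.21, 1.99], [-2.66, 2.66]. Speed limits (rad/s): [2.57, 2.57, 3.14, 3.14, 3.14, 3.14, 3.14].

### API

Orientations are given as [roll, pitch, yaw] about the fixed x, y, z axes, in that order (R = Rz(yaw) Ry(pitch) Rx(roll)).
In Python, from plant import robot gives the robot as it stands. Calls block until the motion is done:
- robot.goto(position, orientation): joint-space move of the TCP to a pose.
- robot.move_straight(position, vel=0.15, attitude=None, contact_N=None): straight line of the TCP; attitude=None keeps the orientation; vel is the mean speed in m/s. With contact_N (N) it stops when the force on the tool has changed by that much, and returns True; else False.
- robot.move_joints(angles): joint-space move.
- robot.grip(opening, strength=None): opening from 0.0 (shut) to 1.0 (fully open); strength is the grip in N (None keeps the last); returns when the fingers have stopped.
- robot.sleep(seconds).
- robot.inverse_kinematics(position, orientation): joint angles nearest the present ones, or None.
- robot.sense(): the state.
- robot.grab_frame(name): name is "scene" or "top"; returns a dict with "image" (384x512x3 uint8, red, green, blue), "range_z" (384x512 float32, m along the optical axis (not along the pixel's ray), 0 where there is no reading), "fx", "fy", "cx", "cy" (pixels), "dist_coeffs" ([k1, k2, p1, p2, k3] as OpenCV has them; the pictures are not rectified), "R" (3x3) and "t" (3): a world point X has camera coordinates R X + t. Camera axes: x right, y down, z forward; pixel columns grow to the right and rows downward; lengths in m; the calibration is good to about 2 mm. A picture is of the moment at which its call begins.
A pose or a line that the arm cannot do raises robot.IKError and nothing moves.
- robot.close_job(): hands the job in; it is judged then, once.
The state is a dict: "t": time; "joint_pos": joint angles; "joint_velocities": joint speeds; "effort": joint torques, N m; "tcp_pos": TCP position; "tcp_rot": TCP orientation; "wrist_force": force on the tool from outside, world axes, zero at the start; "torque": the same for the moment, N m; "opening": opening from 0.0 (shut) to 1.0 (fully open); "gripper_force": force on a finger pad.
Only numpy, scipy, OpenCV 4.12 (cv2) and the standard library are available. Lean on these libraries where they do the work, as an engineer would, in place of code of your own. Each camera call takes 0.05 s, during which the arm holds its last target. There are 200 camera calls.

## Working session

There is one attempt and no reset: what is moved stays moved. The work goes in short steps, each a Python script; the robot and the scene stay as the last script left them, time stands still between calls to the robot, and variables do not carry over. Pictures are saved under pics/ and viewed, at most 10 in all, crops included, and the job is handed in when it is done.

```bash
ls; mkdir -p pics
python3 - <<'E'
from plant import robot
import cv2,numpy as np
for n in("scene","top"):
    f=robot.grab_frame(n); cv2.imwrite(f"pics/{n}0.png",f["image"][:,:,::-1]); np.savez(f"{n}0.npz",**f)
    print(n,f["fx"],f["cx"],f["cy"],f["dist_coeffs"],-np.array(f["R"]).T@f["t"],np.array(f["R"])[2],f["range_z"].min(),f["range_z"].max())
print(robot.nose_length,robot.sense())
E
```

```text
pics
scene 475.6925937804134 250.75364697514556 185.54782384542017 [0.01925155 0.         0.         0.         0.        ] [0.00312016 0.8681759  0.760524  ] [ 0.41902701 -0.70833476 -0.56804774] 0.0 3.8724716
top 448.3855685281818 252.38440078230892 193.5310541714936 [-0.0073092  0.         0.         0.         0.       ] [0.28524481 0.01666934 1.1835248 ] [ 0.20050212  0.01486893 -0.97958043] 0.0 2.2475996
0.011 {'t': 0.1, 'joint_pos': array([ 1.20609516,  0.46936274, -0.04856387,  1.53354909,  0.02413003,
        1.14101741, -0.08230809]), 'joint_velocities': array([-6.77714075e-04, -2.58640116e-03,  5.76943516e-04, -3.78792172e-03,
       -2.83463629e-04,  1.03239455e-03, -4.80307344e-06]), 'effort': array([ 4.74491571e-04, -5.11518860e+01, -4.70290182e-02, -2.38389087e+01,
        1.08134261e-02,  4.43183308e-03,  8.75493917e-07]), 'tcp_pos': array([ 0.22225475, -0.63683349,  0.24137569]), 'tcp_rot': array([-3.13984532e+00,  1.02146398e-04,  3.35806432e-01]), 'wrist_force': array([ 0.05891407,  0.07859073, -0.16373284]), 'torque': array([-0.02891101,  0.05810624,  0.01595285]), 'gripper_force': 0.0, 'opening': 0.996780823709257}
```

View pics/scene0.png

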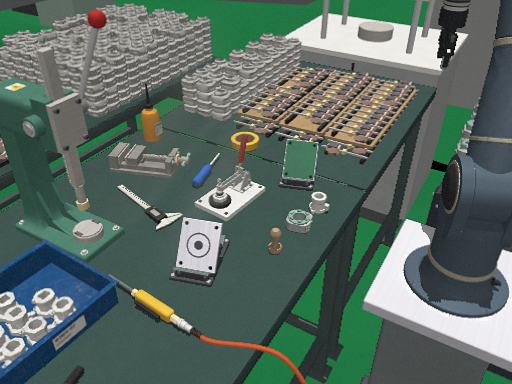

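View pics/top0.png

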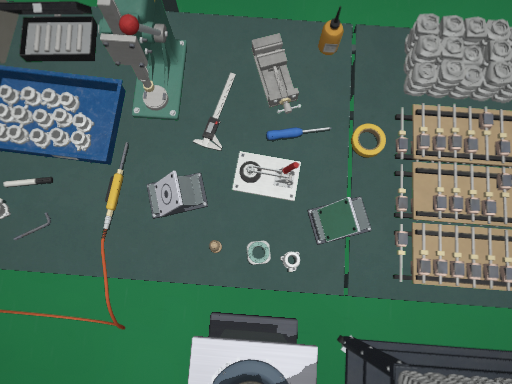

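The scene view shows cover_a (green) at about (299,162) and cover_b at (199,248). The top view shows cover_a at about (338,220), its empty slope on the right side or the left. I'll zoom in and use the depth to settle which.

```bash
cat > h.py <<'E'
import numpy as np,cv2
def K(f): return np.array([[f["fx"],0,f["cx"]],[0,f["fy"],f["cy"]],[0,0,1.]])
def pts(f,uv):
    "deproject pixels (N,2) with the depth map to world"
    uv=np.asarray(uv,float); z=f["range_z"][uv[:,1].astype(int),uv[:,0].astype(int)]
    n=cv2.undistortPoints(uv[:,None],K(f),f["dist_coeffs"])[:,0]
    c=np.c_[n,np.ones(len(n))]*z[:,None]
    return (c[z>0]-f["t"])@f["R"]
def ray(f,uv):
    n=cv2.undistortPoints(np.array([[uv]],float),K(f),f["dist_coeffs"])[0,0]
    d=f["R"].T@np.array([n[0],n[1],1]); return -f["R"].T@f["t"],d/np.linalg.norm(d)
def tri(fs,uvs):
    A=np.zeros((3,3));b=np.zeros(3);rs=[ray(f,u) for f,u in zip(fs,uvs)]
    for o,d in rs: P=np.eye(3)-np.outer(d,d);A+=P;b+=P@o
    X=np.linalg.solve(A,b); return X,[np.linalg.norm(np.cross(X-o,d)) for o,d in rs]
E
python3 - <<'E'
from h import *
out=[]
for n,(x0,y0,x1,y1) in dict(scene=(265,125,335,200),top=(295,185,385,255)).items():
    f=np.load(n+"0.npz"); im=f["image"][y0:y1,x0:x1]
    out.append(cv2.resize(im,(390,390)))
    hsv=cv2.cvtColor(im,cv2.COLOR_RGB2HSV)
    m=((hsv[...,0]>60)&(hsv[...,0]<95)&(hsv[...,1]>80)&(hsv[...,2]>70)).astype(np.uint8)
    k,l,s,c=cv2.connectedComponentsWithStats(m);i=1+s[1:,4].argmax();m=(l==i).astype(np.uint8)
    vu=np.argwhere(cv2.erode(m,np.ones((3,3))));P=pts(f,vu[:,::-1]+[x0,y0])
    c=np.median(P,0); u,s_,v=np.linalg.svd(P-P.mean(0),full_matrices=False)
    print(n,s,"px",m.sum(),"mean",P.mean(0),"normal",v[2]*np.sign(v[2,2]),"rms",s_[2]/len(P)**.5,P.min(0),P.max(0))
    cn=max(cv2.findContours(m,0,2)[0],key=cv2.contourArea); print(cv2.boxPoints(cv2.minAreaRect(cn))+[x0,y0], cv2.approxPolyDP(cn,4,True)[:,0]+[x0,y0])
cv2.imwrite("pics/z.png",np.hstack(out)[:,:,::-1])
E
```

```text
scene [[   0    0   70   75 4155]
 [  32    5    1    1    1]
 [  14    6    4    2    4]
 [   9    8    1    1    1]
 [  24    9    1    1    1]
 [  31    9    3    2    4]
 [  26   10    4    1    4]
 [  22   12    2    2    2]
 [  26   13    1    1    1]
 [  19   15   33   40 1059]
 [  20   17    1    1    1]
 [  61   17    4    3    4]
 [  54   23    1    1    1]
 [  58   22    2    2    2]
 [  64   30    1    1    1]
 [   7   37    5    2    6]
 [  61   68    1    1    1]
 [  45   70    1    1    1]
 [  45   72    1    1    1]] px 1059 mean [ 0.46464594 -0.18271569  0.06391098] normal [-0.24339248  0.7516138   0.6130553 ] rms 0.0026320044446775277 [ 0.42116756 -0.22052999  0.0239557 ] [ 0.50819061 -0.14740394  0.10412145]
[[282.52307892 175.8153801 ]
 [287.12307739 139.01538372]
 [316.78461456 142.72307968]
 [312.18461609 179.5230751 ]] [[288 140]
 [284 176]
 [312 179]
 [316 143]]
top [[   0    0   90   70 5142]
 [  51    0    5   12   54]
 [  23   13   39   43 1026]
 [  49   52    6   18   78]] px 1026 mean [ 0.46365929 -0.18364327  0.06288226] normal [-0.25460439  0.74877577  0.61197341] rms 0.0017423001396094796 [ 0.42151719 -0.21662876  0.01987565] [ 0.50744033 -0.14912981  0.10240938]
[[316.10675812 207.34163666]
 [346.51245117 197.8398571 ]
 [356.86832428 230.97865295]
 [326.46263123 240.4804306 ]] [[346 198]
 [318 210]
 [327 240]
 [356 230]]
```

View pics/z.png

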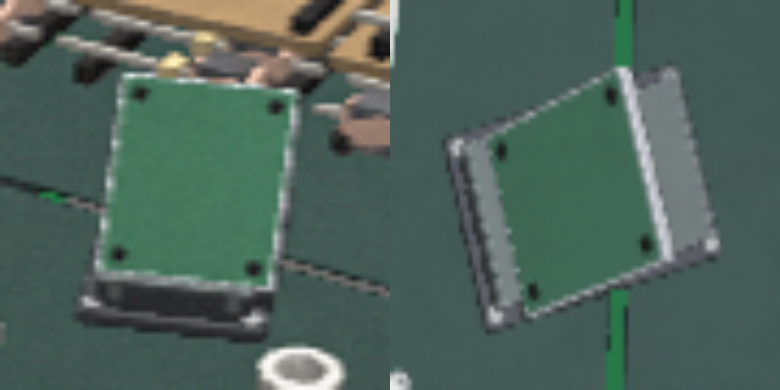

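The crops show cover_a leaning with its top edge toward image-right in the top view. That view also has the empty slope to the right, around (365,215), and the base corners near (309,210), (318,244), (371,229) and (361,197). Next I triangulate the corners and locate the base.

```bash
cat > m.py <<'E'
from h import *
fs=[dict(np.load(n+"0.npz")) for n in("scene","top")]
C=[tri(fs,p) for p in [((288,140),(346,198)),((316,143),(356,230)),((312,179),(327,240)),((284,176),(318,210))]]
for c,e in C: print("corner",c.round(4),np.round(e,4))
c=np.array([x[0] for x in C]); print("mean",c.mean(0),"sides",np.linalg.norm(c-np.roll(c,1,0),axis=1))
B=[]
for uv in [(308.9,210.1),(318.1,243.9),(370.7,229),(360.8,197.2)]:
    o,d=ray(fs[1],uv); B.append(o+d*(0.008-o[2])/d[2])
B=np.array(B);print("base",B.round(4),B.mean(0),np.linalg.norm(B-np.roll(B,1,0),axis=1))
y=(B[0]+B[1]-B[2]-B[3]);print("base yaw",np.arctan2(-y[0],y[1]))
# empty slope from depth in top view
vu=np.array([(u,v) for u in range(300,385) for v in range(185,255)]);
im=fs[1]["image"]
ps=np.float32([(353,199),(360,199),(369,227),(361,229)])
mk=np.zeros(im.shape[:2],np.uint8);cv2.fillPoly(mk,[ps.astype(int)],1)
P=pts(fs[1],np.argwhere(mk)[:,::-1]);P=P[(P[:,2]>.012)&(P[:,2]<.075)]
u,s,v=np.linalg.svd(P-P.mean(0),full_matrices=False);print("slope",len(P),P.mean(0),v[2]*np.sign(v[2,2]),s[2]/len(P)**.5)
E
python3 m.py
python3 - <<'E'
from plant import robot
import numpy as np
from scipy.spatial.transform import Rotation as R
yaw=.32; O=np.array([.470,-.2015,0]); W=R.from_euler('z',yaw).as_matrix()
for s,name in((1,"pick"),(-1,"place")):
    z=np.array([0,s*.616,-.788]);
    for fl in(1,-1):
        y=fl*np.array([0,.788*s,.616]); T=W@np.c_[np.cross(y,z),y,z]
        rpy=R.from_matrix(T).as_euler('xyz')
        for back in(0.0,.08,.14):
            p=O+W@np.array([0,s*.0157,.0601])-T[:,2]*(.055-.016-.008+back)
            q=robot.inverse_kinematics(p,rpy); print(name,fl,back,p.round(3),rpy.round(2),None if q is None else np.round(q,2))
E
```

```text
corner [ 0.512  -0.1967  0.1054] [0.0003 0.0003]
corner [ 0.4365 -0.2232  0.1045] [0.0011 0.0011]
corner [ 0.4162 -0.1673  0.0228] [0.0011 0.0011]
corner [ 0.4918 -0.1409  0.0224] [0.0003 0.0003]
mean [ 0.46410813 -0.18201582  0.06376007] sides [0.10200081 0.08003974 0.10108291 0.08006334]
base [[ 0.4925 -0.1186  0.008 ]
 [ 0.4048 -0.1472  0.008 ]
 [ 0.4545 -0.2837  0.008 ]
 [ 0.538  -0.2552  0.008 ]] [ 0.47245162 -0.20117777  0.008     ] [0.14398588 0.09223557 0.14521126 0.08818823]
base yaw 0.33537097817030503
slope 252 [ 0.49001173 -0.25394327  0.02086381] [-0.20034705  0.60582207  0.76996148] 0.002098332345184598
pick 1 0.0 [ 0.471 -0.205  0.085] [ 2.48  0.   -2.82] [ 1.12  0.85 -0.85  1.73  0.09  1.23  2.17]
pick 1 0.08 [ 0.487 -0.252  0.148] [ 2.48  0.   -2.82] [ 1.14  0.82 -0.87  1.59  0.08  1.4   2.19]
pick 1 0.14 [ 0.498 -0.287  0.195] [ 2.48  0.   -2.82] [ 1.15  0.81 -0.88  1.48  0.07  1.52  2.19]
pick -1 0.0 [ 0.471 -0.205  0.085] [-2.48  0.    0.32] [ 0.73  0.69 -0.24  1.75 -0.3   1.24 -0.58]
pick -1 0.08 [ 0.487 -0.252  0.148] [-2.48  0.    0.32] [ 0.74  0.65 -0.21  1.62 -0.29  1.41 -0.59]
pick -1 0.14 [ 0.498 -0.287  0.195] [-2.48  0.    0.32] [ 0.76  0.65 -0.19  1.51 -0.28  1.54 -0.59]
place 1 0.0 [ 0.469 -0.198  0.085] [2.48 0.   0.32] [-0.04  0.42  0.01  2.32  1.31  0.66 -2.46]
place 1 0.08 [ 0.453 -0.151  0.148] [2.48 0.   0.32] [ 0.37  0.32 -0.61  2.28  1.17  0.94 -2.36]
place 1 0.14 [ 0.442 -0.116  0.195] [2.48 0.   0.32] [ 0.6   0.28 -0.96  2.25  1.07  1.1  -2.3 ]
place -1 0.0 [ 0.469 -0.198  0.085] [-2.48  0.   -2.82] [ 0.35  0.46 -0.47  2.29  1.39  0.86  0.64]
place -1 0.08 [ 0.453 -0.151  0.148] [-2.48  0.   -2.82] [ 0.37  0.32 -0.61  2.28  1.17  0.94  0.78]
place -1 0.14 [ 0.442 -0.116  0.195] [-2.48  0.   -2.82] [ 0.37  0.22 -0.69  2.26  1.01  1.01  0.89]
```

```bash
cat > g.py <<'E'
from plant import robot
from h import *
from scipy.spatial.transform import Rotation as R
yaw=.332; W=R.from_euler('z',yaw).as_matrix()
def tool(tilt):
    "tilt +38deg: z down the +y slope; -38deg: down the -y slope; tool y = plate's green normal"
    a=np.radians(tilt); z=np.array([0,np.sin(a),-np.cos(a)]); y=np.array([0,np.cos(a),np.sin(a)])
    return W@np.c_[np.cross(y,z),y,z]
rpy=lambda T:R.from_matrix(T).as_euler('xyz')
def st(): s=robot.sense();print(round(s["t"],2),s["tcp_pos"].round(4),s["wrist_force"].round(1),"open",round(s["opening"],3),round(s["gripper_force"],1),s["joint_pos"].round(2))
TOP=31e-3  # TCP up-plate of the plate centre
E
python3 - <<'E'
from g import *
T=tool(38); n=T[:,1]; c=np.array([.4641,-.1825,.0635])-.0045*n
p=c-T[:,2]*TOP
robot.goto(p-.11*T[:,2],rpy(T)); st()
robot.grip(.55,60); robot.move_straight(p,vel=.08,contact_N=12); st()
robot.grip(0.,60); st()
robot.move_straight(p-.11*T[:,2],vel=.12); st()
for n in("scene","top"):
    f=robot.grab_frame(n);np.savez(n+"1.npz",**f);cv2.imwrite(f"pics/{n}1.png",f["image"][:,:,::-1])
a=[np.load(n+"1.npz")["image"] for n in("scene","top")]
cv2.imwrite("pics/z1.png",np.hstack([cv2.resize(a[0][80:220,230:370],(390,390)),cv2.resize(a[1][150:270,280:400],(390,390))])[:,:,::-1])
E
```

```text
2.06 [ 0.4933 -0.2686  0.1716] [-0.1 -0.3 -0.1] open 0.998 0.0 [ 1.14  0.81 -0.87  1.53  0.08  1.47  2.19]
4.05 [ 0.4718 -0.2043  0.0855] [ 0.4  0.4 -0.5] open 0.552 0.0 [ 1.12  0.86 -0.86  1.72  0.11  1.23  2.17]
4.47 [ 0.4718 -0.2046  0.0849] [ 0.9 -1.1 -0.9] open 0.099 58.9 [ 1.12  0.86 -0.86  1.72  0.11  1.23  2.17]
5.54 [ 0.493  -0.2673  0.1712] [-0.6  0.6 -2.8] open 0.097 58.6 [ 1.14  0.81 -0.87  1.54  0.08  1.47  2.19]
```

View pics/z1.png

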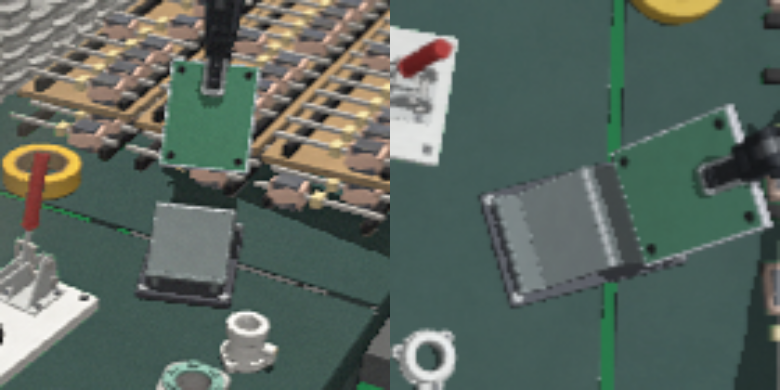

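The plate is held squarely; the scene crop shows it at (210,115). The rest is now visible in both views: in the scene crop the slope runs (157,203)-(236,209) down to (228,281). In the top crop the ridge is at about x=605. Next I measure the rest's centre and how the plate sits in the hand.

```bash
cat > m2.py <<'E'
from g import *
s=robot.sense(); Tm=R.from_euler('xyz',s["tcp_rot"]).as_matrix(); tcp=s["tcp_pos"]
print("tool vs cmd deg",np.degrees(R.from_matrix(Tm.T@tool(38)).as_rotvec()).round(2))
n0=tool(38)[:,1]; c0=np.array([.4641,-.1825,.0635])-.009*n0
def cast(f,uv,p,n):
    u=cv2.undistortPoints(np.asarray(uv,float)[:,None],K(f),f["dist_coeffs"])[:,0]
    d=np.c_[u,np.ones(len(u))]@f["R"]; o=-f["R"].T@f["t"]
    return o+d*((p-o)@n/(d@n))[:,None]
for nme,seed,box in(("scene",(300,168),(275,140,325,195)),("top",(332,216),(300,185,365,250))):
    f=dict(np.load(nme+"1.npz")); im=f["image"]; hsv=cv2.cvtColor(im,cv2.COLOR_RGB2HSV).astype(int)
    g=((hsv[...,0]>60)&(hsv[...,0]<95)&(hsv[...,1]>80)&(hsv[...,2]>70)).astype(np.uint8)
    g[:, :275]=0;g[:,395:]=0;g[:80]=0;g[270:]=0
    k,l,sx,_=cv2.connectedComponentsWithStats(g);g=(l==1+sx[1:,4].argmax())
    cn=max(cv2.findContours(g.astype(np.uint8),0,1)[0],key=cv2.contourArea)[:,0]
    L=(cast(f,cn,tcp+.0045*Tm[:,1],Tm[:,1])-tcp)@Tm
    (cx,cy),(w,h),a=cv2.minAreaRect(np.float32(L[:,[0,2]]));print(nme,"plate in tool x,z centre",cx,cy,w,h,a)
    m=((hsv[...,1]<45)&(hsv[...,2]>85)).astype(np.uint8); x0,y0,x1,y1=box
    b=np.zeros_like(m);b[y0:y1,x0:x1]=m[y0:y1,x0:x1]
    k,l,sx,_=cv2.connectedComponentsWithStats(b);i=l[seed[1],seed[0]];print("label",i,sx[i],im[seed[1],seed[0]])
    if i==0: continue
    cn=max(cv2.findContours((l==i).astype(np.uint8),0,1)[0],key=cv2.contourArea)[:,0]
    P=cast(f,cn,c0,n0); E=np.c_[W[:,0],n0,np.cross(W[:,0],n0)]
    L=(P-c0)@E; (cx,cy),(w,h),a=cv2.minAreaRect(np.float32(L[:,[0,2]]))
    print(nme,"slope centre rel plate centre: x,along",cx,cy,w,h,a, "ridge z",P[:,2].max(),"xmid",np.percentile(L[:,0],[3,97]))
E
python3 m2.py
```

```text
tool vs cmd deg [ 0.08 -0.07  0.01]
scene plate in tool x,z centre -0.001542598009109497 0.03075592592358589 0.08362165838479996 0.103692926466465 0.07820215821266174
label 7 [277 152  48  37 900] [119 126 126]
scene slope centre rel plate centre: x,along -0.003511987626552582 -0.029033631086349487 0.1362559050321579 0.09419441223144531 0.3046366572380066 ridge z 0.07237561317677621 xmid [-0.06301153  0.05569469]
top plate in tool x,z centre -0.08167719095945358 0.04183732718229294 0.10908622294664383 0.2577826678752899 83.57484436035156
label 2 [ 308  201   44   43 1208] [103 112 112]
top slope centre rel plate centre: x,along 0.0020343996584415436 -0.03314632922410965 0.09450581669807434 0.12465447187423706 2.8920440673828125 ridge z 0.08000419485404175 xmid [-0.04549521  0.05025992]
```

Run:
```python
import numpy as np,cv2
a=[np.load(n+"1.npz")["image"] for n in("scene","top")]
x=[cv2.convertScaleAbs(cv2.resize(i,None,fx=7,fy=7,interpolation=cv2.INTER_CUBIC),alpha=1.5) for i in(a[0][145:195,275:325],a[1][193:248,305:362])]
x[0]=cv2.copyMakeBorder(x[0],0,35,0,0,cv2.BORDER_CONSTANT)
cv2.imwrite("pics/z2.png",np.hstack(x)[:,:,::-1])
```

```text
(no output)
```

View pics/z2.png

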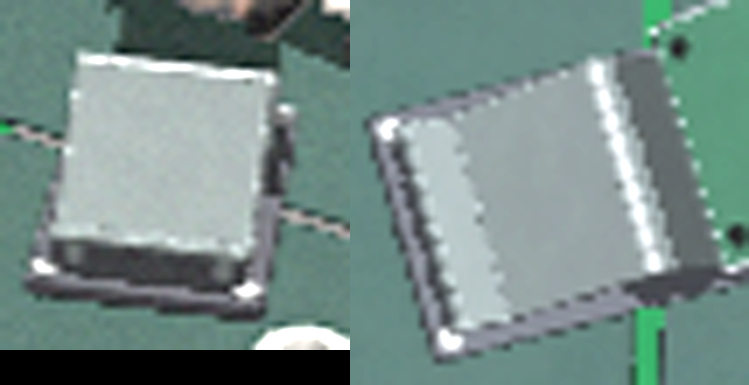

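The ridge ends are at scene crop (79,57) and (277,76), and top crop (597,62) and (655,268). The base bolts are at (42,266) and (248,290) in the scene crop, and (386,128) and (450,341) in the top crop. I'll triangulate these.

```bash
cat > m3.py <<'E'
from g import *
fs=[dict(np.load(n+"1.npz")) for n in("scene","top")]
a=lambda u,v:((u+.5)/7-.5+275,(v+.5)/7-.5+145); b=lambda u,v:((u-350+.5)/7-.5+305,(v+.5)/7-.5+193)
X=[]
for s,t in(((79,57),(597,62)),((277,76),(655,268)),((42,266),(386,128)),((248,290),(450,341))):
    x,e=tri(fs,[a(*s),b(*t)]);X.append(x);print(x.round(4),np.round(e,4))
X=np.array(X);d=X[0]-X[1];print("ridge mid",(X[0]+X[1])/2,"len",np.linalg.norm(d),"yaw",np.arctan2(d[1],d[0]))
m=(X[2]+X[3])/2;d=X[2]-X[3];print("bolt mid",m,"yaw",np.arctan2(d[1],d[0]))
r=(X[0]+X[1])/2; c=np.array([.4641,-.1825,.0635])-.0045*tool(38)[:,1]
print("rest-frame rel ridge: plate",(c-r)@W,"bolts",(m-r)@W)
E
python3 m3.py
```

```text
[ 0.5111 -0.1884  0.068 ] [0.0011 0.0011]
[ 0.436  -0.2119  0.0704] [0.0007 0.0007]
[ 0.4904 -0.1202  0.0124] [0.0006 0.0006]
[ 0.4124 -0.1479  0.0119] [0.0011 0.0011]
ridge mid [ 0.47353431 -0.20013592  0.06924502] len 0.07878814406794288 yaw 0.3033588606984237
bolt mid [ 0.45141649 -0.13405397  0.01215011] yaw 0.34233589809382176
rest-frame rel ridge: plate [-0.00317097  0.01620178 -0.0085155 ] bolts [ 0.00062837  0.06968232 -0.05709492]
```

The measurements check out: ridge z 0.069, length 79 mm, plate y +16 mm. The plate sat about 3 mm off centre along the ridge, and I'll correct for that. Now the turn, then the approach with a look before the final descent.

```bash
cat >> g.py <<'E'
O=np.array([.4735,-.2002,0]); T2=tool(-38); n2=-T2[:,1]  # n2: out of the -y slope
G=O+W@np.array([0,-.0157,.0601])-T2[:,2]*TOP
def look(k):
    fs=[]
    for n in("scene","top"):
        f=robot.grab_frame(n);np.savez(f"{n}{k}.npz",**f);fs.append(f["image"])
    cv2.imwrite(f"pics/z{k}_.png",np.hstack([cv2.resize(fs[0][80:220,230:370],(390,390)),cv2.resize(fs[1][150:270,280:400],(390,390))])[:,:,::-1])
E
python3 - <<'E'
from g import *
try:
    robot.move_straight(O+[0,0,.27],vel=.12,attitude=rpy(tool(0))); st()
    robot.move_straight(G+.003*n2-.10*T2[:,2],vel=.12,attitude=rpy(T2)); st()
except robot.IKError as e: print("IK",e)
look(3)
E
```

```text
6.8 [ 0.4731 -0.2012  0.2692] [-0.3 -0.6 -3.5] open 0.1 58.5 [ 1.08  0.3  -0.92  1.84  0.27  1.13  1.97]
8.12 [ 0.4534 -0.1411  0.1652] [ 0.6 -0.3 -2.7] open 0.097 58.6 [ 0.5   0.32 -0.78  2.27  1.15  1.01  0.81]
```

View pics/z3_.png

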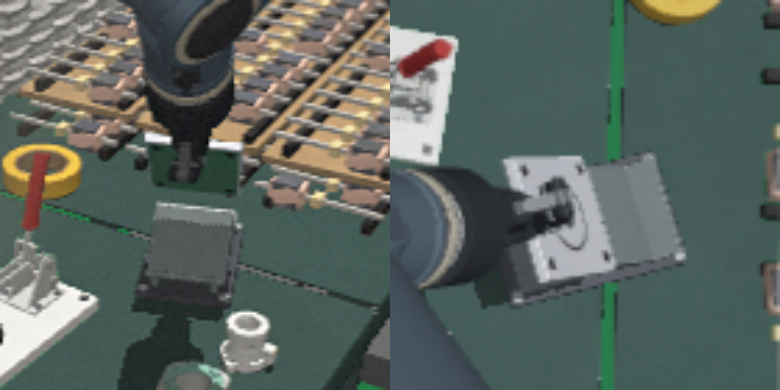

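The bare face looks up in the top crop, with the plate at about (560,215). It's square with the rest, and its foot is just past the ridge line. Next it slides down to the ledge.

Run:
```python
from g import *
def rel(): p=robot.sense()["tcp_pos"]-G; print("rel G: x,out,up",(p@W[:,0]).round(4),(p@n2).round(4),(-p@T2[:,2]).round(4))
robot.move_straight(G+.003*n2-.012*T2[:,2],vel=.08,contact_N=10); st(); rel()
print(robot.move_straight(G+.003*n2+.006*T2[:,2],vel=.02,contact_N=5)); st(); rel()
```

```text
9.47 [ 0.471  -0.1919  0.0962] [-0.7  0.  -3. ] open 0.096 58.6 [ 0.51  0.48 -0.68  2.28  1.39  0.95  0.67]
rel G: x,out,up 0.0003 0.003 0.0124
True
10.12 [ 0.4733 -0.1992  0.0859] [-0.8  2.2  2.9] open 0.101 59.6 [ 0.51  0.5  -0.66  2.28  1.43  0.95  0.65]
rel G: x,out,up 0.0002 0.0027 -0.0004
```

Run:
```python
from g import *
def rel(): p=robot.sense()["tcp_pos"]-G; print("rel G: x,out,up",(p@W[:,0]).round(4),(p@n2).round(4),(-p@T2[:,2]).round(4))
p=robot.sense()["tcp_pos"]
print(robot.move_straight(p-.0005*T2[:,2],vel=.02));st()
print(robot.move_straight(p-.0005*T2[:,2]-.006*n2,vel=.02,contact_N=5)); st(); rel()
look(4)
```

```text
False
10.37 [ 0.473 -0.199  0.086] [-0.3  0.3 -2.9] open 0.1 58.6 [ 0.52  0.5  -0.66  2.28  1.42  0.95  0.65]
True
10.62 [ 0.4725 -0.1976  0.0846] [-0.2 -0.2  3.1] open 0.096 59.4 [ 0.51  0.5  -0.66  2.28  1.43  0.95  0.64]
rel G: x,out,up -0.0002 0.0005 -0.0003
```

View pics/z4_.png

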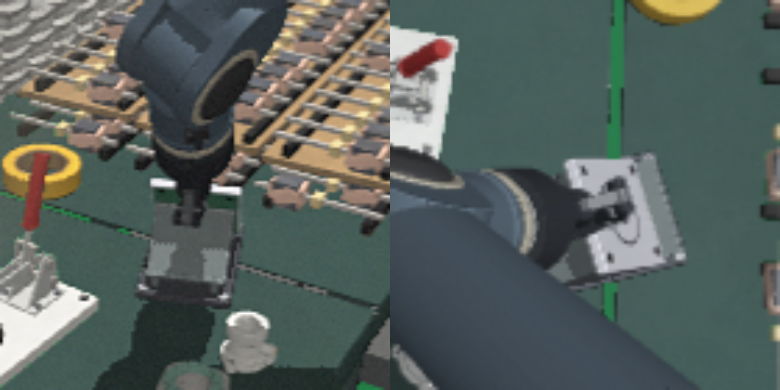

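The plate is seated on the -y slope; in the top crop it sits at about (625,215), square on the rest. Releasing and backing off along the slope.

Run:
```python
from g import *
robot.grip(.45); st()
p=robot.sense()["tcp_pos"]
robot.move_straight(p-.12*T2[:,2],vel=.1); st()
p=robot.sense()["tcp_pos"]
try: robot.move_straight(p+[-.05,.12,.12],vel=.15)
except robot.IKError as e: print(e)
st(); look(5)
f=dict(np.load("top5.npz"))
```

```text
11.12 [ 0.4714 -0.1973  0.0836] [-0.6  0.4  0.2] open 0.449 0.0 [ 0.51  0.51 -0.66  2.28  1.42  0.95  0.64]
12.47 [ 0.447  -0.1278  0.1777] [-1.   0.1 -0.7] open 0.449 0.0 [ 0.49  0.28 -0.8   2.26  1.09  1.02  0.84]
13.8 [ 0.3967 -0.0086  0.2971] [ 0.1 -0.5  1.2] open 0.448 0.0 [ 0.41  0.03 -0.96  2.15  0.71  1.24  1.02]
```

View pics/z5_.png

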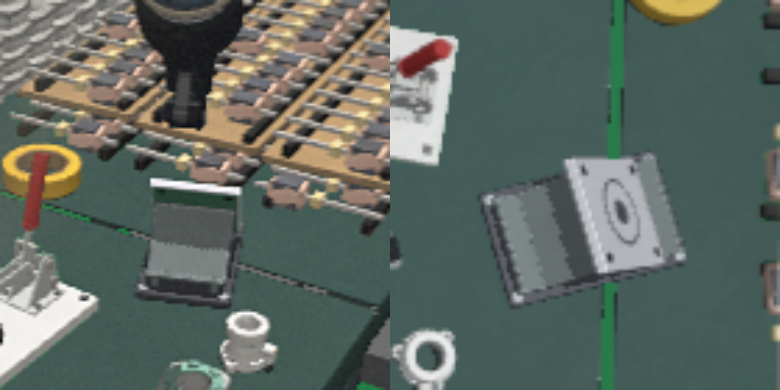

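The plate stands alone on the -y slope, bare face with its ring out, ring at about (622,210) in the top crop. I'll run one numeric check of the seating.

Run:
```python
from g import *
fs=[dict(np.load(n+"5.npz")) for n in("scene","top")]
for s,t in(((151,180),(566,159)),((242,188),(600,273))):
    u=[((s[0]+.5)/2.786-.5+230,(s[1]+.5)/2.786-.5+80),((t[0]-390+.5)/3.25-.5+280,(t[1]+.5)/3.25-.5+150)]
    x,e=tri(fs,u); print("top corner in rest",((x-O)@W).round(4),np.round(e,4))
f=fs[1];m=np.zeros((384,512),np.uint8)
q=np.array([(579,165),(634,162),(668,248),(608,264)])
cv2.fillPoly(m,[((q-[390,0])/3.25+[280,150]).astype(int)],1)
P=pts(f,np.argwhere(m)[:,::-1]);u,s,v=np.linalg.svd(P-P.mean(0),full_matrices=False)
print("normal in rest",(v[2]*np.sign(v[2,2]))@W,"rms",s[2]/len(P)**.5)
# ring centre from top view cast on plate's outer face
o,d=ray(f,((622-390+.5)/3.25-.5+280,(210.5)/3.25-.5+150)); c=O+W@np.array([0,-.0157,.0601])+.0045*n2
x=o+d*((c-o)@n2/(d@n2)); print("ring centre err x,up",((x-c)@W[:,0]).round(4),(-(x-c)@T2[:,2]).round(4))
```

```text
top corner in rest [0.0442 0.0206 0.1072] [0.0004 0.0004]
top corner in rest [-0.0453  0.0214  0.1093] [0.0001 0.0001]
normal in rest [ 0.00370626 -0.78415536  0.62055349] rms 0.0010957910320566254
ring centre err x,up 0.0004 -0.0021
```

```bash
python3 -c "
from plant import robot
print(robot.close_job())"
```

```text
the job is handed in; nothing more can be done
None
```

Cover_a now rests on the -y slope of its own rest, bare face out, measured about 0.5 mm off centre along the ridge and released; cover_b was not touched, and I handed the job in at about 14 s.

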